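Change over the locating pins to the opposite-hand fixture

ROBOT

A 7-joint arm with a two-finger parallel gripper is mounted at the origin on the work surface. World frame = base frame: x ahead of the robot, y to its left, z up, the work surface at z = 0. Lengths are in m, angles in rad, forces in N, time in s.
With the tool pointing down it reaches from about 0.375 to 0.925 m from the base axis. Payload 3.1 kg.
Tool frame: the origin (TCP) lies between the finger pads; the fingertips stand 19 mm ahead of it and the grasp point (between the pads) is the TCP; z points along the fingers, y is the direction in which the jaws open and shut (so a half turn about z gives the same grasp; the last joint's range is limited). The gripper opens to 85 mm and grips with 20 to 120 N. Pads are 22 mm wide; open, the fingers measure 114 mm over their backs; the gripper's body (76 mm by 85 mm) begins 54 mm behind the grasp point. The pads swing forward as they close: fully open they stand 13 mm farther back than shut.
Start: joints at [-1.283, 0.383, 0.044, 1.598, -0.018, 1.161, -0.05], TCP at [0.245, 0.602, 0.25] pointing down, gripper open.
Joint ranges: [-2.61, 2.61], [-0.41, 2.15], [-1.48, 1.57], [0, 2.5], [-1.57, 4.71], [0.05, 1.97], [-2.85, 2.85]. Speed limits (rad/s): [2.79, 2.79, 3.14, 3.14, 3.14, 3.14, 3.14].

INTERFACE

Orientations are given as a unit quaternion [x, y, z, w].
In Python, from bench import move_ptp, movel, move_j, move_gripper, pause, inverse_kinematics, read_camera, camera_params, MotionError, sign_off, look_for, tip_of, read_time_s, read_qpos, read_joint_vel, read_effort, read_eef_pos, read_tcp_rot, read_ft_force, read_ft_torque, read_finger_gap gives the robot as it stands. Calls block until the motion is done:
- move_ptp(position, orientation): joint-space move of the TCP to a pose.
- movel(position, orientation=None, speed=0.15): straight line of the TCP; orientation=None keeps the orientation; speed is the mean speed in m/s.
- move_j(angles): joint-space move.
- move_gripper(opening, effort=None): finger opening in m; effort is the grip in N (None keeps the last); returns when the fingers have stopped.
- pause(seconds).
- inverse_kinematics(position, orientation): joint angles nearest the present ones, or None.
- read_camera(name): name is "scene" or "top" or "wrist"; returns the picture (480x640x3 uint8, red, green, blue); there is no depth.
- camera_params(name): a dict with "K" (3x3 intrinsics, pixels), "dist_coeffs" ([k1, k2, p1, p2, k3] as OpenCV has them; the pictures are not rectified), "camera_from_world" (4x4, takes a point from world to camera coordinates). Camera axes: x right, y down, z forward; pixel columns grow to the right and rows downward; lengths in m; the calibration is good to about 2 mm. A picture is of the moment at which its call begins: read the wrist's pose just before it. camera_params takes no time and is no camera call; for the wrist camera it gives the pose at the moment of the call.
A pose or a line that the arm cannot do raises MotionError and nothing moves.
- sign_off(): hands the job in, once; it reports no verdict.
Trained networks look in the newest picture that a camera, given by its name, has taken for a name from the list of things; names that differ only in an ending like _2 or _b are one class to them, and where a whole thing is asked for, a point or a joint stands for the part that bears it (a point fixed in the world has none). Each returns a list of dicts, best first, with "confidence" (0 to 1); they miss things now and then, are a little off and sometimes report something else, mostly with a low value. They report only what shows in the picture. A call takes as long as a camera call. They do not tell look-alikes from the thing itself.
- look_for(camera, name): "at" ([column, row] in pixels, amid what is visible of it).
- tip_of(camera, name): "at" ([column, row] in pixels: a listed point, or the origin of a listed thing).
Readings, each from a call of its own:
- read_time_s(): time.
- read_qpos(): joint angles.
- read_joint_vel(): joint speeds.
- read_effort(): joint torques, N m.
- read_eef_pos(): TCP position.
- read_tcp_rot(): TCP orientation.
- read_ft_force(): force on the tool from outside, world axes, zero at the start.
- read_ft_torque(): the same for the moment, N m.
- read_finger_gap(): finger opening in m.
Only numpy, scipy, OpenCV 4.12 (cv2) and the standard library are available. Lean on these libraries where they do the work, as an engineer would, in place of code of your own. Each camera call takes 0.05 s, during which the arm holds its last target.

TASK

The opposite-hand part lies end for end in its fixture, so move all four locating pins from the grey store rack into the blue fixture rack in reverse order, counted from the black pull handle of each rack: the pin that stood next to the handle in the store goes into the pocket farthest from the handle in the fixture, and so on, one pin to each pocket. Set each pin down gently, without dropping it or tipping it over, and leave all four standing upright on the pocket floors; the coloured pads that stay behind in the store show where each pin stood.

Things in the scene. Friction and masses are not known exactly. Their poses are not given: they have to be found in the camera images.
- pin_red: Loose locating pin, about 0.16 kg, standing upright: steel foot disc 40 diameter x 10 high, steel stem 18 diameter from 10 to 38, then a plastic cap 28 diameter from 38 to 64 high (grip it here), its cap is red with a bevelled flat red top, total height 76 (mm). Origin: centre of its underside; z is the pin's axis, up; round, so yaw is of no matter.
- pin_yellow: Loose locating pin, about 0.16 kg, standing upright: steel foot disc 40 diameter x 10 high, steel stem 18 diameter from 10 to 38, then a plastic cap 28 diameter from 38 to 64 high (grip it here), its cap is yellow and runs to a yellow cone, total height 82 (mm). Origin: centre of its underside; z is the pin's axis, up; round, so yaw is of no matter.
- pin_green: Loose locating pin, about 0.16 kg, standing upright: steel foot disc 40 diameter x 10 high, steel stem 18 diameter from 10 to 38, then a plastic cap 28 diameter from 38 to 64 high (grip it here), its cap is green with a thinner green stub (16 diameter) on top, total height 80 (mm). Origin: centre of its underside; z is the pin's axis, up; round, so yaw is of no matter.
- pin_black: Loose locating pin, about 0.16 kg, standing upright: steel foot disc 40 diameter x 10 high, steel stem 18 diameter from 10 to 38, then a plastic cap 28 diameter from 38 to 64 high (grip it here), its cap is black with a small flat steel stud (14 diameter) on top, total height 68 (mm). Origin: centre of its underside; z is the pin's axis, up; round, so yaw is of no matter.
- store_rack: Grey store rack; the pins start in it, one a pocket, on the coloured pads (undersides at z = 23). Fixed plate 370 x 100 mm with a row of four 58 mm square pockets, centres at local x = -105, -35, 35, 105, y = 0; floors at z = 20, walls 12 thick up to z = 28. Black pull handle (50 high) across it at x = +185: x = +105 is the pocket next to the handle. Origin: on the table, under the row's middle; z up.
- fixture_rack: Blue fixture rack, empty at the start. Fixed plate 370 x 100 mm with a row of four 58 mm square pockets, centres at local x = -105, -35, 35, 105, y = 0; floors at z = 20, walls 12 thick up to z = 28. Black pull handle (50 high) across it at x = +185: x = +105 is the pocket next to the handle. Origin: on the table, under the row's middle; z up.
- pad_red: Fixed red disc, 50 mm diameter, 3 mm thick, on the floor of that store rack pocket in which the red pin stands at the start; it stays there and so shows where that pin came from. Origin: centre of its underside; z up.
- pad_yellow: Fixed yellow disc, 50 mm diameter, 3 mm thick, on the floor of that store rack pocket in which the yellow pin stands at the start; it stays there and so shows where that pin came from. Origin: centre of its underside; z up.
- pad_green: Fixed green disc, 50 mm diameter, 3 mm thick, on the floor of that store rack pocket in which the green pin stands at the start; it stays there and so shows where that pin came from. Origin: centre of its underside; z up.
- pad_black: Fixed black disc, 50 mm diameter, 3 mm thick, on the floor of that store rack pocket in which the black pin stands at the start; it stays there and so shows where that pin came from. Origin: centre of its underside; z up.
There are look-alikes about, which are no part of the job. Leave any purple look-alike of the pin_red alone.

How it is judged:
By the outcome, as a careful person would: the job done as asked, in the order asked, and still so for the second after the job is handed in, with the robot touching nothing.
It also fails if it takes over 120 s, if anything falls off the work surface, if the arm or the gripper's body presses on something with over 40 N, if the wrist force passes 120 N, or if a joint passes its speed limit or range.

## Working session

There is one attempt and no reset: what is moved stays moved. The work goes in short steps, each a Python script; the robot and the scene stay as the last script left them, time stands still between calls to the robot, and variables do not carry over. Pictures are saved under pics/ and viewed, and the job is handed in when it is done.

```bash
mkdir -p pics; ls; python3 - <<'E'
from bench import *
import cv2
print(read_time_s(), read_eef_pos(), read_tcp_rot(), read_finger_gap())
for c in ["scene","top","wrist"]:
    im=read_camera(c); cv2.imwrite(f"pics/{c}0.png",im[:,:,::-1])
    p=camera_params(c); print(c,p)
    for n in ["pin_red","pin_yellow","pin_green","pin_black","store_rack","fixture_rack"]:
        print(n,[(d["at"],round(d["confidence"],2)) for d in tip_of(c,n)][:4])
E
```

```text
pics
0.0 [0.24425906 0.6013871  0.24887582] [ 1.91672789e-01  9.81457984e-01 -1.31646590e-03 -1.86600835e-04] 0.0854509950323326
scene {'K': array([[514.18106919,   0.        , 323.13121699],
       [  0.        , 514.18106919, 239.28636143],
       [  0.        ,   0.        ,   1.        ]]), 'dist_coeffs': array([-0.11534879,  0.        ,  0.        ,  0.        ,  0.        ]), 'camera_from_world': array([[-0.80587613,  0.59165261,  0.02260216,  0.45014022],
       [ 0.31556707,  0.46150021, -0.82911699, -0.11345189],
       [-0.50098013, -0.66103309, -0.55861808,  1.13609541],
       [ 0.        ,  0.        ,  0.        ,  1.        ]])}
pin_red [([286.8, 201.5], 0.9), ([265.3, 187.1], 0.58)]
pin_yellow [([224.1, 233.0], 0.89)]
pin_green [([309.9, 195.0], 0.63), ([267.5, 218.9], 0.5)]
pin_black [([257.5, 215.1], 0.57)]
store_rack [([266.5, 223.6], 0.73)]
fixture_rack [([455.2, 361.3], 0.61)]
top {'K': array([[564.88033203,   0.        , 309.72890241],
       [  0.        , 564.88033203, 238.11069935],
       [  0.        ,   0.        ,   1.        ]]), 'dist_coeffs': array([-0
[... 712 characters left out ...]

wrist {'K': array([[427.56209498,   0.        , 325.18802447],
       [  0.        , 427.56209498, 236.72834947],
       [  0.        ,   0.        ,   1.        ]]), 'dist_coeffs': array([-0.10385761,  0.        ,  0.        ,  0.        ,  0.        ]), 'camera_from_world': array([[ 3.76833888e-01,  9.26280771e-01,  3.92253533e-04,
        -6.49687066e-01],
       [ 8.94538894e-01, -3.64030351e-01,  2.59387877e-01,
        -3.35265109e-02],
       [ 2.40408795e-01, -9.73952561e-02, -9.65773149e-01,
         3.77134772e-01],
       [ 0.00000000e+00,  0.00000000e+00,  0.00000000e+00,
         1.00000000e+00]])}
pin_red []
pin_yellow []
pin_green []
pin_black []
store_rack []
fixture_rack []
```

View pics/top0.png

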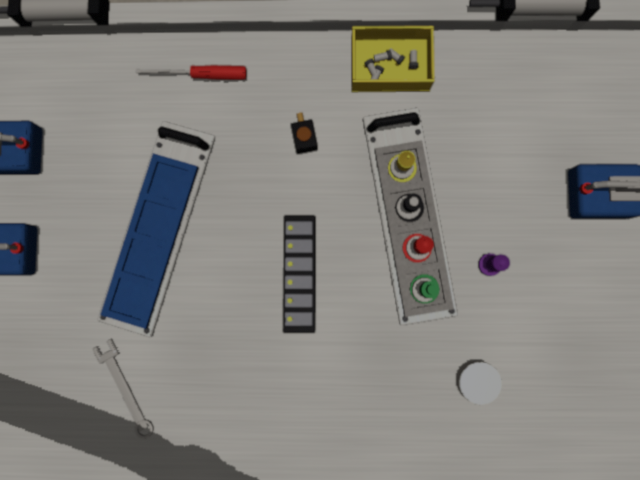

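View pics/scene0.png

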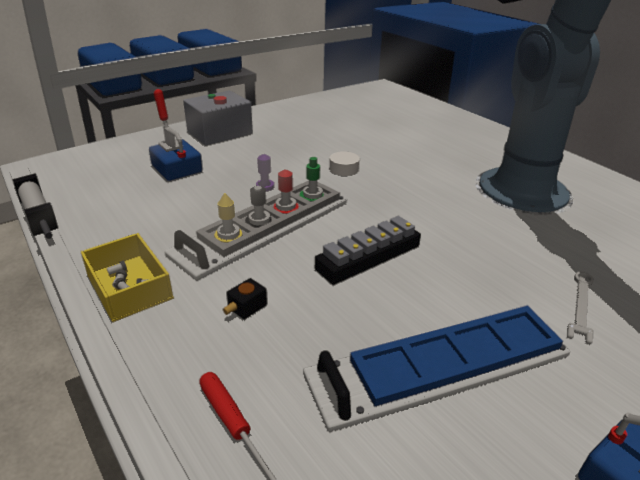

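The top view shows the store order from its handle at (393,122): yellow (403,163), black (411,205), red (420,245), green (427,288). A purple look-alike stands outside the rack at (495,263), and the fixture handle is at (184,138). Next I'll enlarge both racks to fit their poses.

```bash
python3 - <<'E'
import cv2
im=cv2.imread("pics/top0.png")
a=im[105:340,90:220]; b=im[100:335,355:520]
cv2.imwrite("pics/c0.png",cv2.convertScaleAbs(cv2.resize(a,None,fx=2.5,fy=2.5,interpolation=2),alpha=1.8))
cv2.imwrite("pics/c1.png",cv2.resize(b,None,fx=2.5,fy=2.5,interpolation=2))
E
```

```text
(no output)
```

View pics/c0.png

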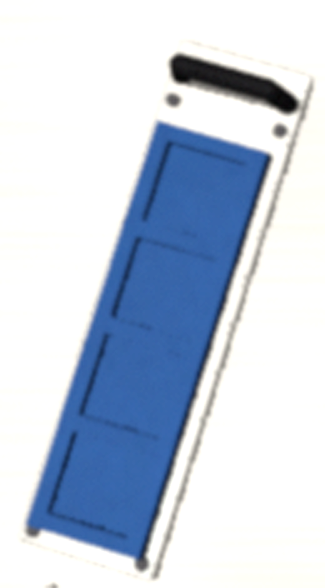

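View pics/c1.png

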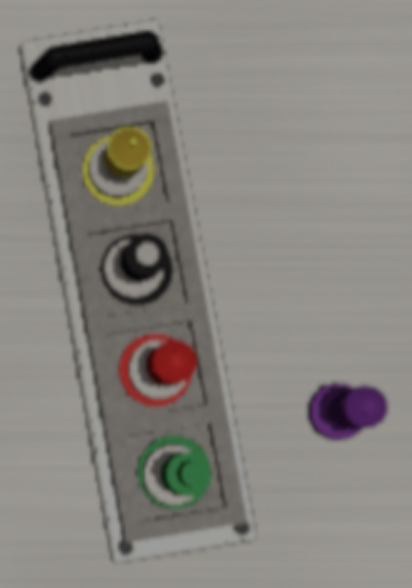

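The crops confirm the order yellow, black, red, green from the store handle, with the purple one (crop 340,408) outside the rack. I'll now fit the racks from their block corners (292×82 mm at z=28) and cross-check with the pads.

```bash
cat > h.py <<'E'
import numpy as np, cv2
from bench import *
def ray(cam,px,z,p=None):
    p=p or camera_params(cam)
    u=cv2.undistortPoints(np.array([[px]],float),p["K"],p["dist_coeffs"])[0,0]
    T=p["camera_from_world"];R=T[:3,:3];t=T[:3,3]
    c=-R.T@t; d=R.T@np.array([u[0],u[1],1.]); return c+d*(z-c[2])/d[2]
def proj(cam,P,p=None):
    p=p or camera_params(cam); T=p["camera_from_world"]
    return cv2.projectPoints(np.array(P,float).reshape(-1,1,3),cv2.Rodrigues(T[:3,:3])[0],T[:3,3],p["K"],p["dist_coeffs"])[0].reshape(-1,2)
def fit(loc,w):
    a=np.array([complex(*q) for q in loc]);b=np.array([complex(*q[:2]) for q in w])
    am,bm=a.mean(),b.mean(); th=np.angle(((b-bm)*np.conj(a-am)).sum())
    o=bm-am*np.exp(1j*th); r=abs(o+a*np.exp(1j*th)-b)
    return o.real,o.imag,th,r
def pt(f,x,y,z):
    c,s=np.cos(f[2]),np.sin(f[2]); return np.array([f[0]+c*x-s*y,f[1]+s*x+c*y,z])
def overlay(cam,im,fs,name,crop=None,k=1):
    im=im.copy(); im=cv2.resize(im,None,fx=k,fy=k)
    for f in fs:
        L=[[(-146,-41),(146,-41),(146,41),(-146,41)]]
        for c in (-105,-35,35,105): L.append([(c-29,-29),(c+29,-29),(c+29,29),(c-29,29)])
        for l in L:
            q=proj(cam,[pt(f,x/1e3,y/1e3,.028) for x,y in l])
            cv2.polylines(im,[np.int32((q+.5)*k-.5)],True,(0,255,0),1)
    if crop: x0,x1,y0,y1=[int(v*k) for v in crop]; im=im[y0:y1,x0:x1]
    cv2.imwrite(name,im)
E
cat > f.py <<'E'
from h import *
im=cv2.imread("pics/top0.png")
L=[(.146,.041),(.146,-.041),(-.146,-.041),(-.146,.041)]
def w(o,l,z): return [ray("top",(o[0]+x/2.5-.3,o[1]+y/2.5-.3),z) for x,y in l]
# handle end: looking from above with +x up image; +y local left
fw=w((90,105),[(157,122),(270,155),(140,558),(28,525)],.028)
F=fit(L,fw); print("fix",F)
sw=w((355,100),[(50,123),(165,103),(241,525),(125,540)],.028)
S=fit(L,sw); print("store",S)
pads=w((355,100),[(119,168),(137,268),(157,370),(175,472)],.023)
print("storepads",fit([(.105,0),(.035,0),(-.035,0),(-.105,0)],pads))
overlay("top",im,[F,S],"pics/ov.png",(90,470,100,340),2)
sc=cv2.imread("pics/scene0.png"); overlay("scene",sc,[F,S],"pics/ovs.png",(150,590,170,440),1.8)
E
python3 f.py
```

```text
fix (np.float64(0.5160443172599578), np.float64(0.2573100981938235), np.float64(-0.28591818179759915), array([0.00136227, 0.00172678, 0.00208941, 0.00092688]))
store (np.float64(0.5366985837622615), np.float64(-0.19159629834162628), np.float64(0.16105746137102533), array([0.00189841, 0.00128156, 0.00194289, 0.00328599]))
storepads (np.float64(0.5379740648717443), np.float64(-0.1937292714965755), np.float64(0.1668796478018854), array([0.0006731 , 0.00044029, 0.00073646, 0.00036398]))
```

View pics/ov.png

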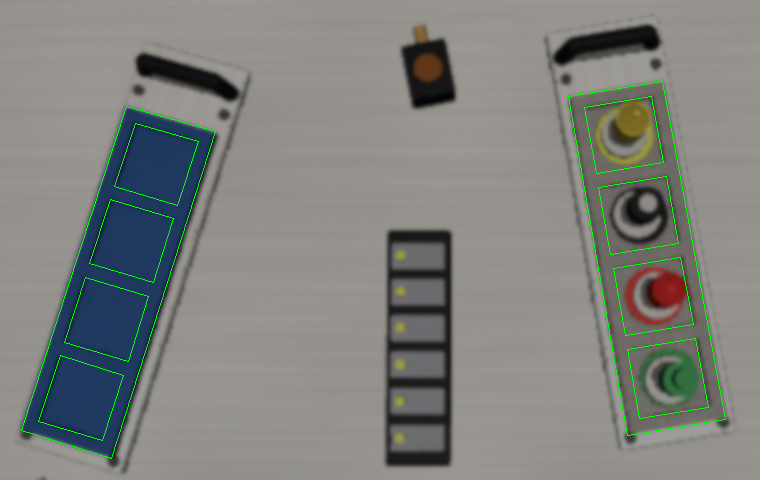

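View pics/ovs.png

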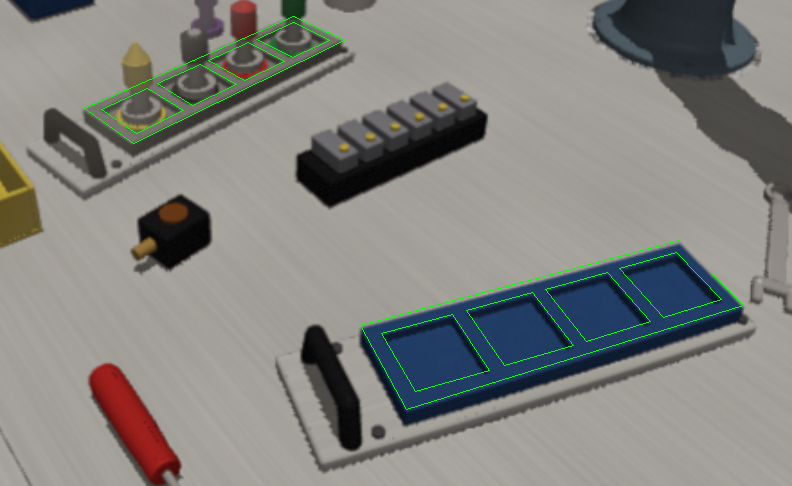

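Both overlays sit on the pockets, in the top and the scene picture. The pad fit of the store is tight (0.7 mm), so I'll use it for picking. I'll start with the yellow pin and check with the wrist camera above it.

```bash
cat >> h.py <<'E'
S=(0.5378,-0.1935,0.1665); F=(0.51604,0.25731,-0.28592)
X={"yellow":.105,"black":.035,"red":-.035,"green":-.105}
def quat(th):
    q=[]
    for a in (th,th+np.pi): q.append([np.cos(a/2),np.sin(a/2),0,0])
    return q
def best(pos,th):
    o=[(inverse_kinematics(list(pos),q),q) for q in quat(th)]
    o=[(abs(np.array(j)[6]),q) for j,q in o if j is not None]
    return min(o,key=lambda v:v[0])[1]
E
python3 - <<'E'
from h import *
for f in (S,F):
  for x in X.values():
    for z in (.2,.074):
      p=pt(f,x,0,z); print(p.round(4),[None if (j:=inverse_kinematics(list(p),q)) is None else np.round(j,2).tolist() for q in quat(f[2])])
p=pt(S,.105,0,.2); move_ptp(list(p),best(p,S[2])); move_gripper(.06)
print(read_time_s(),read_eef_pos(),p)
im=read_camera("wrist")[:,:,::-1].copy(); P=camera_params("wrist")
for n,x in X.items():
  for z,r in ((.033,.02),(.087,.014)):
    c=pt(S,x,0,z)
    q=proj("wrist",[c+[r*np.cos(t),r*np.sin(t),0] for t in np.linspace(0,6.28,40)],P)
    if abs(q).max()<2000: cv2.polylines(im,[np.int32(q)],True,(255,0,255) if r<.02 else (0,255,0),1)
cv2.imwrite("pics/w1.png",im)
E
```

```text
[ 0.6413 -0.1761  0.2   ] [[-0.48, 0.65, 0.99, 1.64, -0.58, 1.17, -0.76], [-0.38, 0.57, 0.81, 1.63, -0.45, 1.13, 2.28]]
[ 0.6413 -0.1761  0.074 ] [[-0.34, 0.74, 0.75, 1.7, -0.6, 0.95, -0.76], [-0.22, 0.67, 0.58, 1.7, -0.45, 0.91, 2.28]]
[ 0.5723 -0.1877  0.2   ] [[-0.51, 0.51, 0.98, 1.8, -0.47, 1.09, -0.76], [-0.41, 0.45, 0.83, 1.79, -0.37, 1.07, 2.3]]
[ 0.5723 -0.1877  0.074 ] [[-0.49, 0.75, 0.99, 1.87, -0.77, 0.96, -0.55], [-0.23, 0.58, 0.6, 1.86, -0.43, 0.84, 2.33]]
[ 0.5033 -0.1993  0.2   ] [[-0.54, 0.36, 1.0, 1.94, -0.35, 1.03, -0.78], [-0.53, 0.35, 0.99, 1.94, -0.35, 1.03, 2.35]]
[ 0.5033 -0.1993  0.074 ] [[-0.4, 0.57, 0.86, 2.02, -0.59, 0.82, -0.61], [-0.29, 0.5, 0.7, 2.01, -0.46, 0.79, 2.43]]
[ 0.4343 -0.2109  0.2   ] [[-0.73, 0.26, 1.24, 2.08, -0.3, 1.0, -0.74], [-0.76, 0.3, 1.3, 2.08, -0.35, 1.01, 2.45]]
[ 0.4343 -0.2109  0.074 ] [[-0.37, 0.45, 0.86, 2.15, -0.5, 0.75, -0.59], [-0.44, 0.49, 0.95, 2.16, -0.58, 0.77, 2.63]]
[0.6168 0.2277 0.2   ] [[-0.94, 0.53, 0.71, 1.65, -0.37, 1.11, -1.99], [-0.64, 0.45, 0.29, 1.63, -0.14, 1.08, 0.98]]
[0.6168 0.2277 0.074 ] [[-0.9, 0.69, 0.65, 1.72, -0.51, 0.91, -1.89], [-0.62, 0.6, 0.26, 1.71, -0.19, 0.86, 1.01]]
[0.5496 0.2474 0.2   ] [[-1.04, 0.41, 0.68, 1.79, -0.29, 1.05, -2.11], [-0.7, 0.35, 0.26, 1.77, -0.1, 1.03, 0.88]]
[0.5496 0.2474 0.074 ] [[-1.0, 0.59, 0.64, 1.86, -0.46, 0.84, -1.98], [-0.68, 0.51, 0.24, 1.85, -0.16, 0.8, 0.92]]
[0.4825 0.2672 0.2   ] [[-1.14, 0.29, 0.66, 1.91, -0.21, 1.01, -2.25], [-0.78, 0.25, 0.23, 1.9, -0.07, 1.0, 0.76]]
[0.4825 0.2672 0.074 ] [[-1.1, 0.5, 0.62, 1.99, -0.41, 0.78, -2.1], [-0.76, 0.43, 0.21, 1.97, -0.13, 0.75, 0.81]]
[0.4153 0.2869 0.2   ] [[-1.25, 0.18, 0.62, 2.02, -0.13, 0.98, -2.42], [-0.87, 0.16, 0.2, 2.0, -0.04, 0.98, 0.63]]
[0.4153 0.2869 0.074 ] [[-1.21, 0.41, 0.6, 2.09, -0.34, 0.73, -2.24], [-0.84, 0.36, 0.18, 2.08, -0.1, 0.71, 0.68]]
4.4917 [ 0.64137427 -0.17600025  0.20001152] [ 0.64134794 -0.17609816  0.2       ]
```

View pics/w1.png

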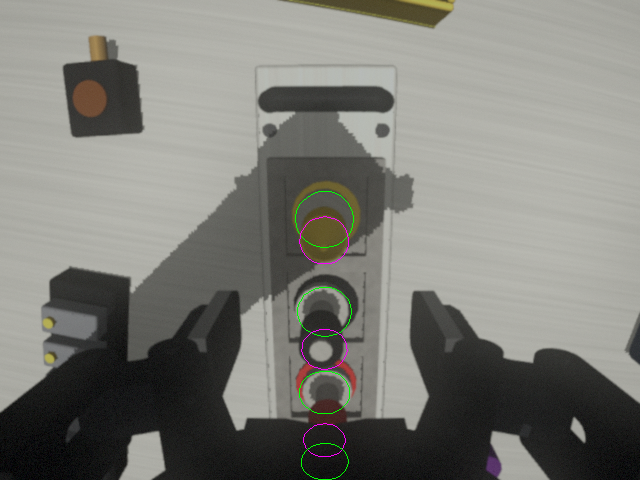

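The wrist view shows the yellow cap at (322,233), predicted (324,240). The black stud at (321,350) and the red foot (327,390) also lie within about 3 px of prediction. The gripper covers ±8 mm here, so I'll pick and place yellow.

```bash
cat >> h.py <<'E'
ZG=.074
def pick(n):
    p=pt(S,X[n],0,.2); q=best(p,S[2])
    if np.linalg.norm(np.array(read_eef_pos())-p)>.005: move_ptp(list(p),q)
    move_gripper(.06)
    p[2]=ZG; movel(list(p),q,speed=.1)
    f0=np.array(read_ft_force())
    move_gripper(.02,40); pause(.1)
    print("grip",n,"gap",round(read_finger_gap(),4),"tcp",np.round(read_eef_pos(),4),"dF",np.round(np.array(read_ft_force())-f0,1))
    p[2]=.078; movel(list(p),q,speed=.03)
    p[2]=.22; movel(list(p),q,speed=.15); pause(.1)
    print("lifted gap",round(read_finger_gap(),4),"F",np.round(read_ft_force(),1),"t",read_time_s())
def place(n):
    p=pt(F,-X[n],0,.22); q=best(p,F[2])
    move_ptp(list(p),q)
    p[2]=ZG+.005; movel(list(p),q,speed=.12); pause(.15)
    f0=read_ft_force()[2]
    z=ZG-.0005
    while z>ZG-.007:
        p[2]=z; movel(list(p),q,speed=.02); pause(.05)
        df=read_ft_force()[2]-f0
        if df>2.0: break
        z-=.0007
    print("contact z",round(z,4),"tcp",np.round(read_eef_pos(),4),"target",p.round(4),"df",round(df,2))
def release(n):
    p=pt(F,-X[n],0,.0); q=read_tcp_rot()
    z=read_eef_pos()[2]
    move_gripper(.036); move_gripper(.06); pause(.1)
    p[2]=z+.03; movel(list(p),None,speed=.06)
    p[2]=.2; movel(list(p),None,speed=.2)
    print("released gap",round(read_finger_gap(),4),"t",read_time_s())
E
python3 - <<'E'
from h import *
pick("yellow"); place("yellow")
cv2.imwrite("pics/w2.png",read_camera("wrist")[:,:,::-1])
cv2.imwrite("pics/s2.png",read_camera("scene")[:,:,::-1]); print(read_time_s())
E
```

```text
grip yellow gap 0.0269 tcp [ 0.6417 -0.1759  0.0746] dF [-1.2  0.4  3. ]
lifted gap 0.0273 F [-0.3 -0.  -2.1] t 8.1417
contact z 0.0714 tcp [0.4155 0.287  0.0715] target [0.4153 0.2869 0.0714] df 2.04
12.9583
```

View pics/w2.png

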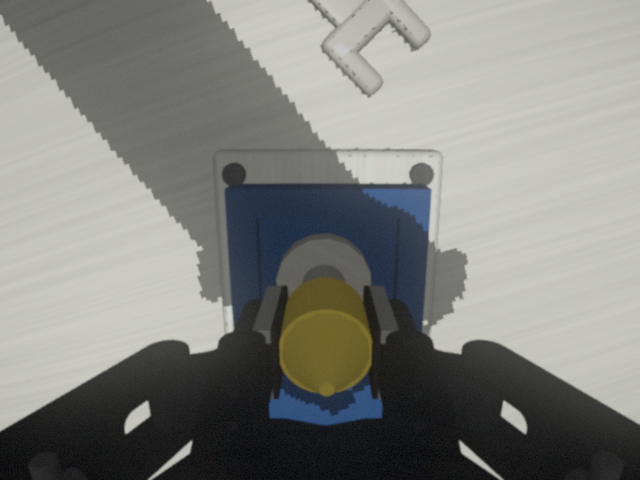

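View pics/s2.png

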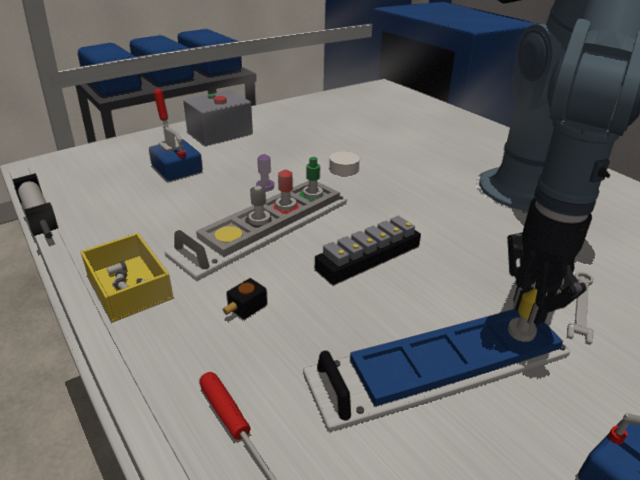

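Contact came at z=0.0714 (expected 0.071 on the floor). In the wrist view the foot (325,275) sits centred between the pocket edges at columns 259 and 397, so I'll release, then do black.

```bash
python3 - <<'E'
from h import *
release("yellow")
cv2.imwrite("pics/w3.png",read_camera("wrist")[:,:,::-1])
pick("black"); place("black")
cv2.imwrite("pics/w4.png",read_camera("wrist")[:,:,::-1])
cv2.imwrite("pics/s4.png",read_camera("scene")[:,:,::-1]); print(read_time_s())
a=cv2.imread("pics/w3.png");b=cv2.imread("pics/w4.png"); cv2.imwrite("pics/j.png",cv2.resize(cv2.hconcat([a,b]),(800,300)))
E
```

```text
released gap 0.06 t 14.9667
grip black gap 0.0267 tcp [ 0.5727 -0.1875  0.0744] dF [0.5 0.3 4. ]
lifted gap 0.027 F [ 0.1 -0.2 -1.2] t 20.4333
contact z 0.0707 tcp [0.4828 0.2671 0.0713] target [0.4825 0.2672 0.0707] df 7.5
25.375
```

View pics/j.png

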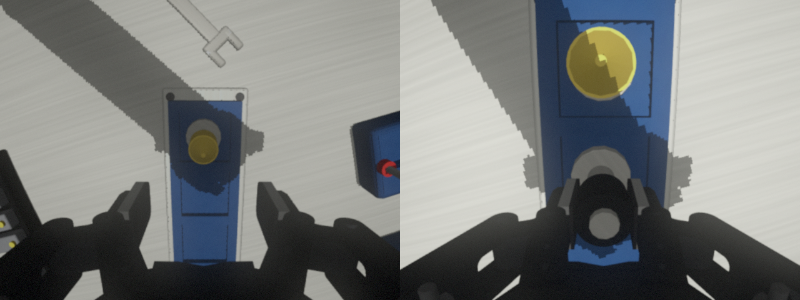

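View pics/s4.png

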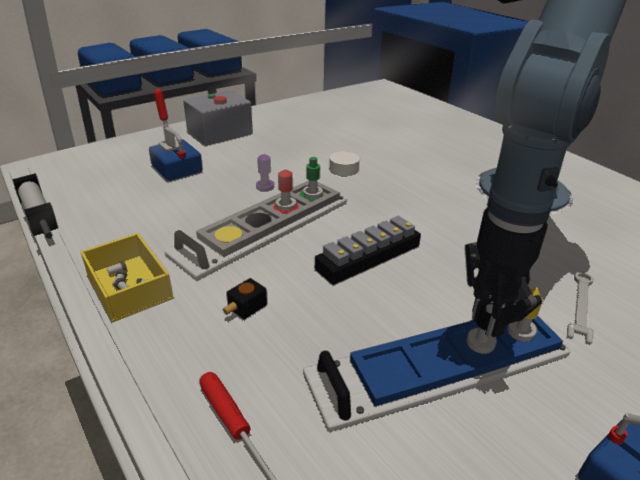

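Yellow stands upright in the farthest pocket (right image, 601,62). Black (600,165) is centred in the next one and in floor contact. I'll release black and do red, slotted next to it.

```bash
python3 - <<'E'
from h import *
release("black")
cv2.imwrite("pics/w5.png",read_camera("wrist")[:,:,::-1])
pick("red"); place("red")
cv2.imwrite("pics/w6.png",read_camera("wrist")[:,:,::-1])
print(read_time_s())
a=cv2.imread("pics/w5.png");b=cv2.imread("pics/w6.png"); cv2.imwrite("pics/j2.png",cv2.resize(cv2.hconcat([a,b]),(800,300)))
E
```

```text
released gap 0.06 t 27.3917
grip red gap 0.0266 tcp [ 0.5037 -0.1995  0.0745] dF [-0.3  0.2  2.3]
lifted gap 0.027 F [-0.4  0.2 -1.6] t 32.7417
contact z 0.0707 tcp [0.55   0.2476 0.0715] target [0.5496 0.2474 0.0707] df 6.85
37.5917
```

View pics/j2.png

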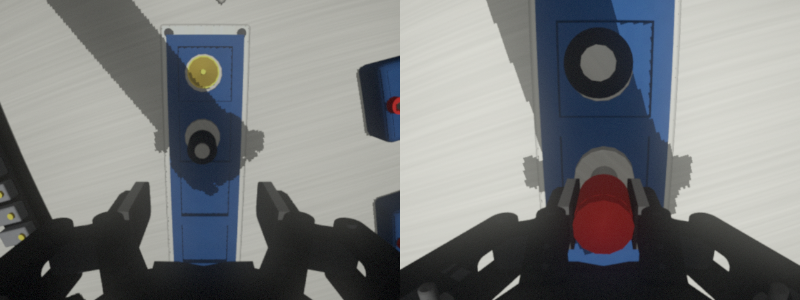

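Black stands upright (right image, 598,63). Red (603,170) is on the floor and centred. I'll release it and move green, then clear the arm.

```bash
python3 - <<'E'
from h import *
release("red")
pick("green"); place("green")
cv2.imwrite("pics/w7.png",read_camera("wrist")[:,:,::-1])
release("green")
cv2.imwrite("pics/w8.png",read_camera("wrist")[:,:,::-1])
move_j([-1.283, 0.383, 0.044, 1.598, -0.018, 1.161, -0.05]); pause(.3)
cv2.imwrite("pics/t8.png",read_camera("top")[:,:,::-1])
for n in X: print(n,[(d["at"],round(d["confidence"],2)) for d in tip_of("top","pin_"+n)][:2], proj("top",[pt(F,-X[n],0,.02)]).round(1))
cv2.imwrite("pics/s8.png",read_camera("scene")[:,:,::-1])
print(read_time_s())
a=cv2.imread("pics/w7.png");b=cv2.imread("pics/w8.png"); cv2.imwrite("pics/j3.png",cv2.resize(cv2.hconcat([a,b]),(800,300)))
c=cv2.imread("pics/t8.png")[100:340,90:490]; d=cv2.imread("pics/s8.png")[140:440,200:600]
cv2.imwrite("pics/j4.png",cv2.resize(cv2.vconcat([c,d]),(440,594)))
E
```

```text
released gap 0.0598 t 39.6083
grip green gap 0.0275 tcp [ 0.4347 -0.2107  0.0744] dF [-1.1  2.8  5.3]
lifted gap 0.0269 F [ 0.1  0.3 -2.1] t 44.9333
contact z 0.0707 tcp [0.6171 0.2276 0.0714] target [0.6168 0.2277 0.0707] df 6.11
released gap 0.0601 t 51.8833
yellow [([131.5, 301.7], 0.9), ([410.7, 204.0], 0.65)] [[132.  298.7]]
black [([144.3, 260.2], 0.83)] [[144.5 259.6]]
red [([488.8, 265.6], 0.88), ([155.3, 221.6], 0.86)] [[156.9 220.9]]
green [([168.3, 184.2], 0.7)] [[169.3 182.6]]
54.45
```

View pics/j3.png

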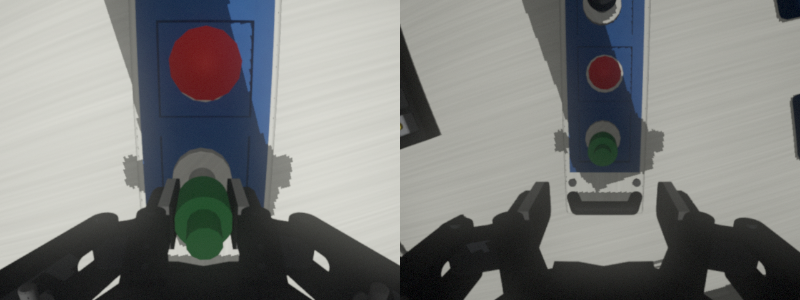

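View pics/j4.png

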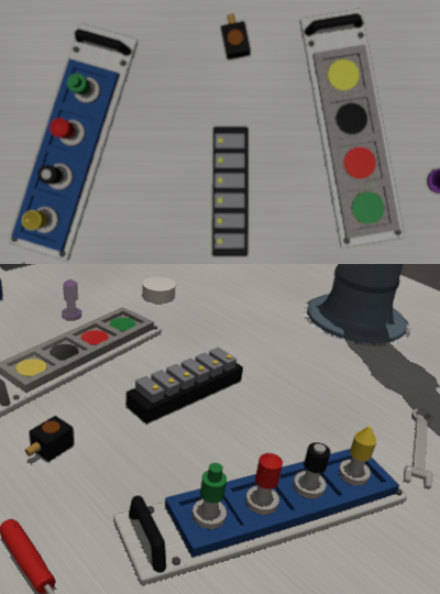

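From the fixture handle the order is green, red, black, yellow, all upright. The store pads read yellow, black, red, green, and the purple pin is untouched.

```bash
python3 -c "
from bench import *
sign_off(); print(read_time_s())"
```

```text
the job is handed in; nothing more can be done
the job is handed in; nothing more can be done
```

All four pins are in the blue fixture rack in reverse order, and I handed the job in at about 54 s. From the fixture handle they stand green, red, black, yellow. In the store, the pads left behind read yellow, black, red, green from its handle.

**Setting down:** I lowered each pin until the wrist felt the floor, at 2 to 7.5 N, and only then opened the gripper. The tool stopped at z ≈ 71.4 mm each time, against an expected 71 mm.

**Last checks:** With the arm back at its start pose, the top and scene pictures show all four upright, one to a pocket, and the purple look-alike untouched. The network's positions for the pins match the planned pocket centres within about 3 px (roughly 5 mm).

**Disagreements:**
- The network also named the purple pin as `pin_red` and the black pad as `pin_yellow`. I ruled both out from the pictures.
- My first fit of the store rack from its corners was about 2.5 mm off the fit from the pads, so I used the pads.

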